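# Bring the resin cylinder under the curing lamp and start it

### The job

Turn the four-armed wheel by gently pushing on one of its arms with a fingertip until the tall round resin cylinder stands centred under the ring lamp, its arm pointing straight at the lamp's column. Only then press the button on the switch box. Pick up, pinch or carry nothing: do not touch the small parts standing on the wheel, and leave everything else on the bench where it is.

Things in the scene. Friction and masses are not known exactly. Their poses are not given: they have to be found in the camera images.
- wheel: aluminium wheel, four straight arms in a cross on a hub (60 diameter, 45 to 85 high). Turns about a vertical axis, either way, no stops; stays where left (friction 0.12 N m plus damping 0.04 N m s/rad: about 1 N at an arm's end turns it). Origin on the axis at bench height, z up; arms 0, 1, 2, 3 along its +x, +y, -x, -y. Free space below the arms except the lamp's foot (130 diameter, 12 high)
- spoke_end0 (a point): centre of the outer end of arm 0, 170 from the axis, 62 high. Every arm is a bar 14 wide, underside 56 and top 68 above the bench. A square open nest (44 outside, 34 inside, floor 69, rim 78 above the bench) sits on it, centred 100 from the axis. From 122 to 170 from the axis the arm is bare: push there, on its side
- spoke_end1 (a point): the same for arm 1
- spoke_end2 (a point): the same for arm 2
- spoke_end3 (a point): the same for arm 3
- lamp_spot (a point): point centred under the ring lamp, 100 from the wheel's axis, 69 high. The lamp is fixed: black ring, 80 outside, 52 inside, underside 168, top 189 high, on a bar from a round column (18 diameter, 190 high) 215 from the axis in the same direction (the side away from the robot), on a block 50 x 70 x 20; a flat bar 30 wide, 8 high joins it to the foot
- cylinder: the work: an amber resin cylinder with two thin dark bands, 26 diameter, 40 tall, about 40 g, standing loose in one of the nests (4 mm play all round). It is the tallest part on the wheel and travels with it. Origin at the centre of its underside, z up
- block: small square block of the same resin 24 x 24 x 18, loose in another nest; not to be touched. Origin at centre of underside, z up
- disc: small flat disc of the same resin 28 diameter, 12 tall, loose in another nest; not to be touched. Origin at centre of underside, z up
- start (a joint): travel of the start button, m: 0 up, 0.006 fully down; spring return, fully down takes about 4 N. Pressing counts from 0.004
- start_top (a point): centre of the top of the start button (30 diameter round cap, pressed straight down) on a grey switch box 80 x 90 and 45 high, fixed to the bench, to the left or right of the wheel
- tub: white putty tub 95 diameter, 60 high; bystander. Origin at centre of underside
- glue: small glue bottle 34 diameter, 95 high; bystander. Origin at centre of underside
- bolt_bin: yellow open bin of bolts 110 x 80 x 45; bystander. Origin at centre of underside
- screwdriver: screwdriver lying on the bench; bystander
- resin_jar: jar 64 diameter, 75 high; bystander. Origin at centre of underside
Things that resemble listed ones, but are neither listed nor needed, are in the scene too. Leave any pink look-alike of the part that bears start alone.

How it is judged:
On the way, in this order (a step that is already met when the one before it is completed fails the run):
1. the wheel has been turned so that the cylinder rests under the lamp (horizontal distance between cylinder and lamp_spot below 0.015 m and angle between cylinder's own z axis and vertical below 0.15 rad and height (world z) of cylinder between 0.063 and 0.075 m and angular speed of wheel below 0.08 rad/s), for 0.3 s.
2. the start button is pressed while the cylinder stands under the lamp (horizontal distance between cylinder and lamp_spot below 0.015 m and value of joint start above 0.004 m), for 0.05 s.
At the end, for the whole second after the job is handed in: the cylinder stands upright in its nest within 15 mm (seen from above) of the point centred under the ring lamp, the wheel at rest, and the start button, having been pressed, is up again (horizontal distance between cylinder and lamp_spot below 0.015 m and angle between cylinder's own z axis and vertical below 0.15 rad and height (world z) of cylinder between 0.063 and 0.075 m and angular speed of wheel below 0.05 rad/s and value of joint start below 0.002 m); the robot touches nothing.
It fails at once if the start button is pressed before the cylinder is under the lamp (value of joint start above 0.004 m and horizontal distance between cylinder and lamp_spot above 0.015 m).
It fails at once if a part on the wheel is touched by the robot (contact force between any of the fingers, the arm and cylinder above 0.5 N or contact force between any of the fingers, the arm and block above 0.5 N or contact force between any of the fingers, the arm and disc above 0.5 N).
It fails at once if a part is lifted, tipped or knocked out of its nest (height (world z) of any of cylinder, block, disc above 0.079 m or height (world z) of any of cylinder, block, disc below 0.06 m or angle between any of cylinder, block, disc's own z axis and vertical above 0.3 rad).
It fails at once if the wheel is pinched or shoved hard (over 15 N) (contact force between the fingers and wheel above 15 N).
It fails at once if a bystander on the bench is moved by more than 20 mm (distance of any of tub, glue, bolt_bin, screwdriver, resin_jar from where it was at the start of the episode above 0.02 m).
It also fails if it takes over 64 s, if anything falls off the work surface, if the arm or the gripper's body presses on something with over 40 N, if the wrist force passes 120 N, or if a joint passes its speed limit or range.

### The arm

A 6-joint arm with a two-finger parallel gripper is mounted at the origin on the work surface. World frame = base frame: x ahead of the robot, y to its left, z up, the work surface at z = 0. Lengths are in m, angles in rad, forces in N, time in s.
With the tool pointing down it reaches from about 0.35 to 0.85 m from the base axis. Payload 8.1 kg.
Tool frame: the origin (TCP) lies on the centre line of the jaws, within the pads' length; the fingertips stand robot.tips_ahead ahead of it and the grasp point (between the pads) lies 6 mm ahead of it (robot.tips_ahead is the distance from the TCP to the fingertips, in m); z points along the fingers, y is the line along which they close (so a half turn about z gives the same grasp; the last joint's range is limited). The gripper opens to 93 mm and grips with 3 to 60 N. Pads are 15 mm wide; open, the fingers measure 128 mm over their backs; the gripper's body (75 mm by 188 mm) begins 65 mm behind the grasp point.
Start: joints at [-1.395, 0.13, 1.488, -0, 1.523, -0.085], TCP at [0.155, -0.58, 0.244] pointing down, gripper open.
Joint ranges: [-2.96, 2.96], [-0.89, 2.26], [0.02, 2.5], [-1.34, 4.48], [0, 2.73], [-2.66, 2.66]. Speed limits (rad/s): [2.39, 2.39, 2.79, 3.14, 3.14, 3.14].

### API

Orientations are given as a rotation vector (axis times angle).
In Python, from plant import robot gives the robot as it stands.
- The arm moves only by the tool apply_moves, never from a script. Its arguments are lists of equal length, an entry for each row: "delta_pos": the shift along the tool's x, y, z in cm, a list of three; "twist": the turn about the tool's z in rad. A call has 1 to 8 rows; each row shifts and turns the commanded pose from where the row before left it, along the tool's axes as they then stand; what a row does not reach is not made up. A row lasts 1/8 s, in which the tool goes at most 62.5 mm and 10.7 degrees, less where a joint would pass 70% of its speed; a pose out of reach is approached as far as the arm can. A call with a gripper value outside its range is refused whole. "gripper" is the finger opening in cm, from 0 to 9.3, set as the call begins (left out, the last holds). The fingers move at their own pace and stop on an object; "squeeze" is the grip in N (left out, the last holds). Time passes only in rows, so rows that do not move let the fingers close. It gives the time, the measured TCP pose, the force, the opening and the grip force at its end, in the units of the state.
- robot.read_state(): the state, without advancing time (a new reading comes with each control period).
- robot.read_camera(name): name is "scene" or "side" or "wrist"; returns a dict with "frame" (420x560x3 uint8, red, green, blue), "vertical_fov" (degrees; the focal length in pixels is half the picture's height over the tangent of half this angle, whatever the lens; pixels are square), "cx", "cy" (the principal point, pixels), "R" (3x3) and "t" (3): a world point X has camera coordinates R X + t. Camera axes: x right, y down, z forward; pixel columns grow to the right and rows downward; lengths in m; the calibration is good to about 2 mm. A picture is of the moment at which its call begins. There is no depth.
- robot.close_job(): hands the job in; it is judged then, once.
The state is a dict: "t": time; "q": joint angles; "dq": joint speeds; "joint_torque": joint torques, N m; "tool_pos": TCP position; "orientation": TCP orientation; "force": force on the tool from outside, world axes, zero at the start; "wrist_torque": the same for the moment, N m; "opening": finger opening in m; "gripper_force": force on a finger pad.
Only numpy, scipy, OpenCV 4.12 (cv2) and the standard library are available. Lean on these libraries where they do the work, as an engineer would, in place of code of your own. Each camera call takes 0.05 s, during which the arm holds its last target. There are 200 camera calls.

## Working session

There is one attempt and no reset: what is moved stays moved. The work goes in short steps, Python scripts to look and compute and a tool call to move; the robot and the scene stay as the last step left them, time stands still between calls to the robot, and variables do not carry over. Pictures are saved under pics/ and viewed, at most 10 in all, crops included, and the job is handed in when it is done.

Besides the shell and the picture viewer there is one more tool, called as name([rows], argument=value, ...), one row to a line, values as JSON. apply_moves: Moves the arm, as the interface text tells. Its arguments: {"type":"object","properties":{"delta_pos":{"type":"array"},"twist":{"type":"array"},"gripper":{"type":"number"},"squeeze":{"type":"number"}},"required":["delta_pos","twist"]}

```bash
mkdir -p pics; cat > h.py <<'E'
import numpy as np, cv2, pickle
from plant import robot
def snap(n,tag):
    c=robot.read_camera(n); pickle.dump(c,open(f'pics/{n}_{tag}.pkl','wb'))
    cv2.imwrite(f'pics/{n}_{tag}.png',c['frame'][:,:,::-1]); return c
def load(n,tag): return pickle.load(open(f'pics/{n}_{tag}.pkl','rb'))
def ray(c,u,v):
    f=c['frame'].shape[0]/2/np.tan(np.radians(c['vertical_fov'])/2)
    R=np.array(c['R']);t=np.array(c['t'])
    d=R.T@np.array([(u-c['cx'])/f,(v-c['cy'])/f,1]); return -R.T@t,d
def onz(c,u,v,z):
    o,d=ray(c,u,v); return o+d*(z-o[2])/d[2]
def proj(c,X):
    f=c['frame'].shape[0]/2/np.tan(np.radians(c['vertical_fov'])/2)
    p=np.array(c['R'])@np.array(X)+np.array(c['t']); return p[:2]/p[2]*f+[c['cx'],c['cy']]
def tri(c1,p1,c2,p2):
    o1,d1=ray(c1,*p1);o2,d2=ray(c2,*p2);d1/=np.linalg.norm(d1);d2/=np.linalg.norm(d2)
    s=np.linalg.lstsq(np.c_[d1,-d2],o2-o1,rcond=None)[0]
    a=o1+d1*s[0];b=o2+d2*s[1];return (a+b)/2,np.linalg.norm(a-b)
E
python3 - <<'E'
from h import *
for n in('scene','side','wrist'):
    c=snap(n,'0'); print(n,c['vertical_fov'],c['cx'],c['cy'],-np.array(c['R']).T@c['t'])
s=robot.read_state();print(s['tool_pos'],s['orientation'],s['t'],robot.tips_ahead)
a=cv2.imread('pics/scene_0.png');b=cv2.imread('pics/side_0.png')
cv2.imwrite('pics/s1.png',cv2.resize(a,(800,600)));cv2.imwrite('pics/s2.png',cv2.resize(b,(800,600)))
E
```

```text
scene 43.891139032059094 286.83968074098703 209.04611122059 [1.05681051 0.38293284 1.02110517]
side 57.674173385503465 272.8986157930241 212.60516703187164 [0.2668751  0.79212209 0.55663376]
wrist 61.81145200164649 274.656626855554 213.41575410864456 [ 0.21888793 -0.56179046  0.38331253]
[ 0.15466406 -0.57930019  0.24282095] [-3.11350044e+00 -4.08312452e-01  1.07254102e-04] 0.15 0.025
```

View pics/s1.png

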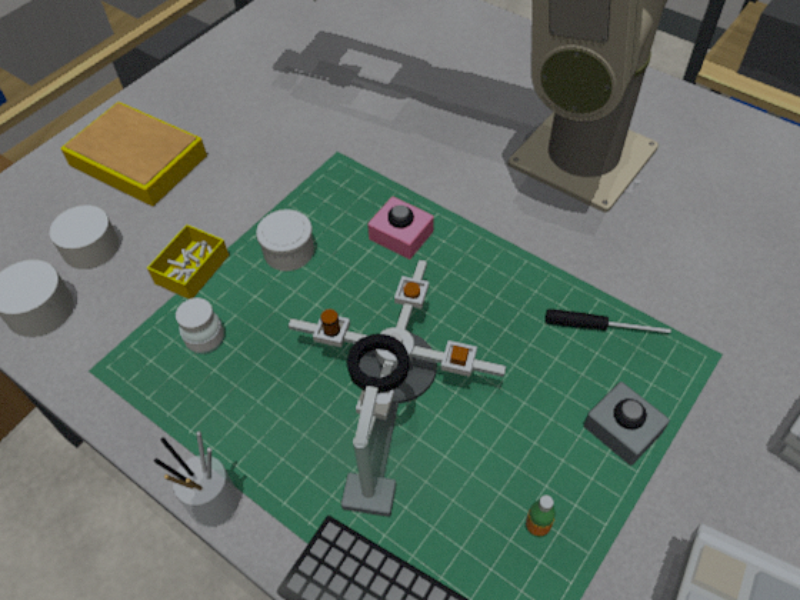

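View pics/s2.png

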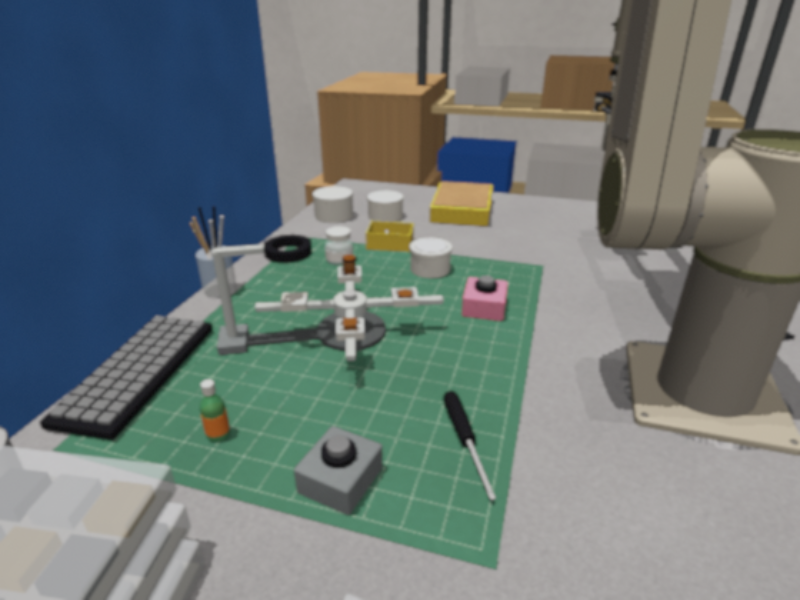

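Scene view (800-px scale): hub at (398,345). The cylinder is at (330,322) on the left (-y) arm, the disc at (411,290) on the arm toward the robot and the block at (460,355) on the +y arm. The empty nest is near the lamp, with the ring at (378,362) and the column foot at (370,490).

There are two switch boxes: pink at (400,225) and grey at (628,420). The grey one fits the description, so I'll confirm it in a crop.

```bash
python3 - <<'E'
from h import *
a=cv2.imread('pics/scene_0.png');b=cv2.imread('pics/side_0.png')
k=lambda im,x,y,w,h,s:cv2.resize(im[y:y+h,x:x+w],None,fx=s,fy=s,interpolation=cv2.INTER_CUBIC)
cv2.imwrite('pics/c1.png',k(a,195,175,160,120,5))
cv2.imwrite('pics/c2.png',k(b,170,165,150,100,5))
p=np.vstack([np.hstack([k(a,400,260,80,70,5),k(b,200,290,80,70,5)]),np.hstack([k(a,230,330,80,50,5),k(b,130,160,80,50,5)])])
cv2.imwrite('pics/c3.png',p)
for n,im in(('scene',a),('side',b)):
    hsv=cv2.cvtColor(im,cv2.COLOR_BGR2HSV)
    for nm,m in(('amber',cv2.inRange(hsv,(3,150,60),(20,255,255))),('dark',cv2.inRange(hsv,(0,0,0),(180,255,50)))):
        N,l,st,ce=cv2.connectedComponentsWithStats(m)
        for i in range(1,N):
            if st[i,4]>25: print(n,nm,st[i],ce[i].round(1))
E
```

```text
scene amber [283 198  11  11  93] [287.9 202.6]
scene amber [225 217  11  10  91] [230.  221.3]
scene amber [316 242  12  14 114] [321.3 247.7]
scene amber [ 10 282   9   9  27] [ 14.6 285.6]
scene amber [369 363  17  12  97] [375.9 369.9]
scene dark [ 79   0  97  61 662] [108.1  38.1]
scene dark [479   0  29  59 590] [492.4  27. ]
scene dark [462  10   7  12  26] [464.9  15.6]
scene dark [ 516   10   44   57 1625] [541.9  37.3]
scene dark [ 379   35   49   45 1638] [403.   56.8]
scene dark [442  46  11  11  43] [446.8  51.9]
scene dark [384  80  30  41 570] [394.7  98.5]
scene dark [272 146  17  13 118] [280.2 153.7]
scene dark [382 217  44  15 462] [403.3 223.7]
scene dark [226 223  12  13  60] [232.3 229.2]
scene dark [ 243  234   63   48 1160] [268.3 255. ]
scene dark [ 10 268  48  45 273] [ 38.6 294.6]
scene dark [430 279  23  22 201] [439.3 292.1]
scene dark [271 281   6  17  43] [274.1 289.4]
scene dark [409 291  33  34 163] [424.  306.6]
scene dark [113 307  22  26  80] [123.2 318.8]
scene dark [108 321  22  16  63] [118.9 328.5]
scene dark [ 201  361  126   59 1201] [256.1 395.2]
side amber [241 179   7  12  66] [244.  184.2]
side amber [241 224   8   6  42] [244.5 226.3]
side amber [142 289  18  17 213] [151.1 297.8]
side dark [506   0  23  69 249] [517.   32.9]
side dark [523   0  27  84 145] [536.3  40.5]
side dark [418  65  10   6  29] [423.3  67. ]
side dark [497  91   5  11  33] [499.   95.7]
side dark [420 108  14  56 505] [426.3 136.1]
side dark [186 165  31  18 415] [201.2 174. ]
side dark [486 174  21  16  92] [494.9 182.5]
side dark [334 198  13   6  43] [339.8 201.2]
side dark [  29  227  119   81 1293] [ 90.4 278.4]
side dark [311 275  21  37 346] [320.5 292. ]
side dark [226 310  23  17 178] [237.5 320.4]
```

View pics/c1.png

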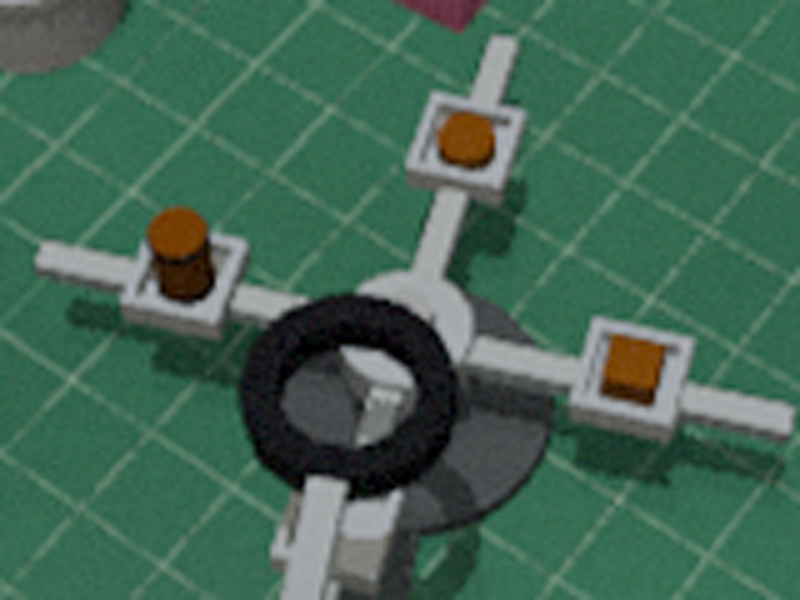

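View pics/c2.png

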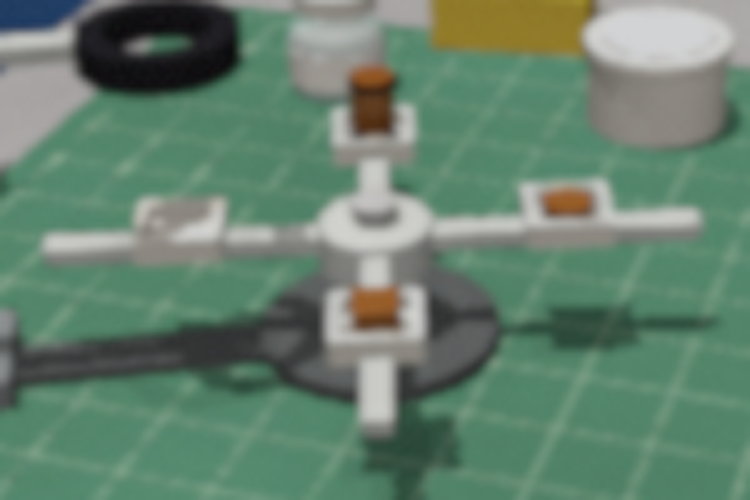

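View pics/c3.png

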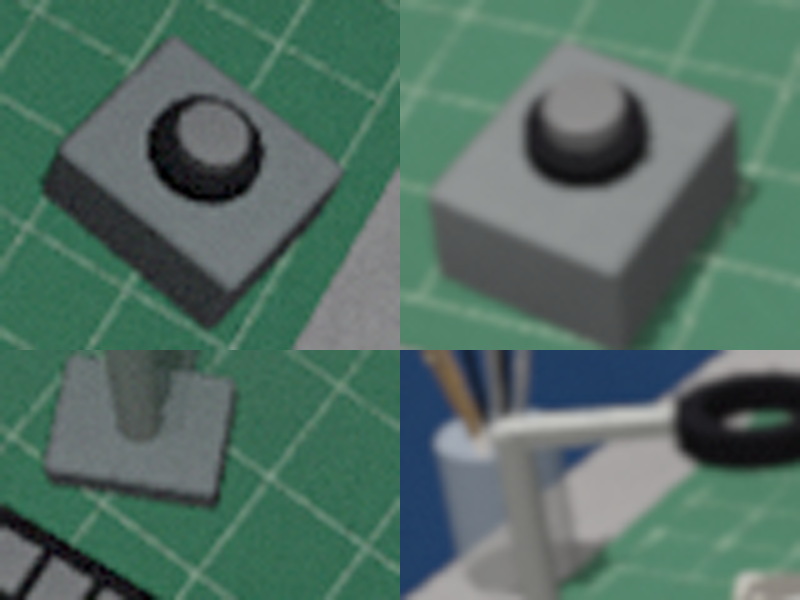

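Crops:
- Scene crop: arm tips (top face) at about (505,38), (39,251) and (793,417); ring centre (350,395). The tallest amber part, with bands, is on the left arm.
- Side crop: ring centre (157,45), tips at (702,216) and (44,240), hub top (376,218).
- The grey box is confirmed. It carries a light cap at (215,132) in the scene panel and (182,103) in the side panel.

```bash
python3 - <<'E'
from h import *
A=load('scene','0');B=load('side','0')
S=lambda x,y:((x+.5)/5-.5+195,(y+.5)/5-.5+175)
D=lambda x,y:((x+.5)/5-.5+170,(y+.5)/5-.5+165)
r=lambda v:np.round(v,4)
print('ends z68 scene disc,cyl,block',*[r(onz(A,*S(*p),.068)) for p in((505,38),(39,251),(793,417))])
print('side disc, empty, block',*[r(onz(B,*D(*p),.068)) for p in((702,214),(44,240),(378,402))])
print('ring',tri(A,S(350,395),B,D(157,45)))
print('disc part',tri(A,S(467,130),B,D(567,196)),'block top',tri(A,S(635,358),B,D(375,296)),'cyl top',tri(A,S(179,231),B,D(373,74)))
print('discend tri',tri(A,S(505,38),B,D(702,214)))
print('hub top side',r(onz(B,*D(376,222),.085)))
P=lambda x,y:((x+.5)/5-.5+400,(y+.5)/5-.5+260)
Q=lambda x,y:((x+.5)/5-.5+200,(y+.5)/5-.5+290)
print('button',tri(A,P(215,132),B,Q(182,103)))
print('colbase scene', r(onz(A,(138+.5)/5-.5+230,(425-350+.5)/5-.5+330,.02)))
pts=[S(x,y) for x,y in((555,400),(550,450),(530,480),(490,515),(440,530),(520,320))]
g=np.array([onz(A,*p,.012)[:2] for p in pts]); 
s=np.linalg.lstsq(np.c_[2*g,np.ones(len(g))],(g**2).sum(1),rcond=None)[0];print('foot c',s[:2],'R',np.sqrt(s[2]+s[0]**2+s[1]**2))
E
```

```text
ends z68 scene disc,cyl,block [ 0.4398 -0.0671  0.068 ] [ 0.6583 -0.1631  0.068 ] [0.534  0.1513 0.068 ]
side disc, empty, block [ 0.4362 -0.0673  0.068 ] [0.754  0.0553 0.068 ] [0.5376 0.1419 0.068 ]
ring (array([0.68496407, 0.03947695, 0.17938156]), np.float64(0.0006197743002887059))
disc part (array([ 0.50221364, -0.04275827,  0.08186504]), np.float64(0.00122937260616665)) block top (array([0.55918619, 0.08714735, 0.08729637]), np.float64(0.0002881726016061857)) cyl top (array([ 0.63136579, -0.09952931,  0.10785588]), np.float64(0.0016411890542277947))
discend tri (array([ 0.43732472, -0.06893268,  0.06601998]), np.float64(0.002401945102007971))
hub top side [0.5854 0.0171 0.085 ]
button (array([0.48200816, 0.33289223, 0.06576654]), np.float64(0.001062929003276259))
colbase scene [0.7891 0.0921 0.02  ]
foot c [ 0.59798705 -0.00389072] R 0.06552939774848814
```

```bash
cat >> h.py <<'E'
from scipy.spatial.transform import Rotation as Ro
AX=np.array([.5965,-.0055]); LAMP=27.0
def arm(a,rad,off,z):  # point at radius rad, 'off' mm clockwise of the arm centreline
    a=np.radians(a);u=np.array([np.cos(a),np.sin(a)]);t=np.array([-u[1],u[0]]);return np.r_[AX+rad*u-off*t,z]
def togo(P,psi=None):
    s=robot.read_state();R=Ro.from_rotvec(s['orientation']).as_matrix();y=np.degrees(np.arctan2(R[1,0],R[0,0]))
    tw=0
    if psi is not None: tw=-(psi-y+180)%360-180; tw=-((psi-y+180)%360-180); R=R@Ro.from_euler('z',tw,degrees=True).as_matrix()
    print('t',round(s['t'],2),'pos',np.round(s['tool_pos'],4),'yaw',round(y,1),'twist first',round(np.radians(tw),3),'then cm',np.round(R.T@(np.array(P)-s['tool_pos'])*100,2),'F',np.round(s['force'],2))
E
python3 - <<'E'
from h import *
A=load('scene','0')
for p in ((400,254),(433,215),(369,230)): print('pink',onz(A,p[0]*.7,p[1]*.7,.045 if p[1]<250 else 0).round(3))
togo(arm(201.4,.146,.045,.2428),21.4); togo(arm(201.4,.146,.045,.071),21.4)
E
```

```text
pink [ 0.407 -0.139  0.   ]
pink [ 0.332 -0.123  0.045]
pink [ 0.425 -0.192  0.045]
t 0.15 pos [ 0.1547 -0.5793  0.2428] yaw 14.9 twist first -0.113 then cm [ 47.47 -41.8    0.07] F [-0.04  0.36 -0.34]
t 0.15 pos [ 0.1547 -0.5793  0.2428] yaw 14.9 twist first -0.113 then cm [ 47.47 -41.78  17.25] F [-0.04  0.36 -0.34]
```

apply_moves([
  [0,0,0],
  [3.9,-3.5,0],
  [3.9,-3.5,0],
  [3.9,-3.5,0],
  [3.9,-3.5,0],
  [3.9,-3.5,0],
  [3.9,-3.5,0],
  [3.9,-3.5,0],
], twist=[-0.113,0,0,0,0,0,0,0], gripper=0)

```text
t: 1.15
tool_pos: [0.3198, -0.2503, 0.2435]
orientation: [3.087, 0.583, 0.0]
force: [0.2, -0.3, 1.0]
opening: 0.0175
gripper_force: 0.0
```

apply_moves([
  [3.9,-3.5,0],
  [3.9,-3.5,0],
  [3.9,-3.5,0],
  [3.9,-3.5,0],
  [3.9,-3.5,0],
  [0,0,0],
  [0,0,0],
], twist=[0,0,0,0,0,0,0])

```text
t: 2.02
tool_pos: [0.4367, -0.018, 0.2433]
orientation: [3.086, 0.585, -0.002]
force: [-0.9, 0.5, -0.9]
opening: 0.0005
gripper_force: 0.0
```

```bash
python3 - <<'E'
from h import *
togo(arm(201.4,.146,.045,.071),21.4);snap('wrist','1')
E
```

```text
t 2.02 pos [ 0.4367 -0.018   0.2433] yaw 21.5 twist first 0.001 then cm [ 0.75  0.17 17.23] F [-0.93  0.51 -0.87]
```

View pics/wrist_1.png

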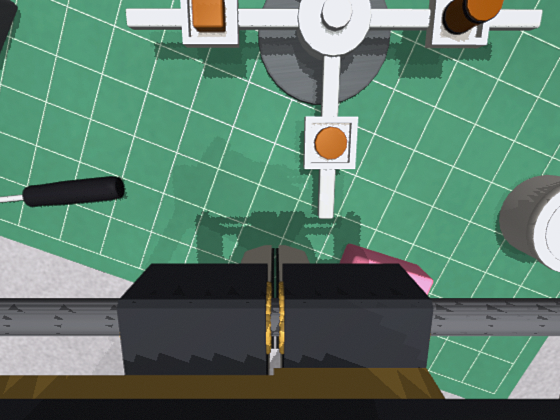

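```bash
python3 - <<'E'
from h import *
c=load('wrist','1');s=robot.read_state();R=Ro.from_rotvec(s['orientation']).as_matrix();p=np.array(s['tool_pos'])
for z in(.025,0,-.03,-.059,-.08):
  print(z,[proj(c,p+R@np.array([x,y,z])).round(0).tolist() for y in(-.0175,.0175,.05) for x in(-.0075,.0075)])
print('axis img check', [proj(c,[*AX,.085]).round(0)], proj(c,arm(201.4,.17,0,.068)).round(1),proj(c,arm(-68.6,.17,0,.068)).round(1),proj(c,arm(111.4,.17,0,.068)).round(1))
print((R.T@np.array(c['R']).T).round(2))
E
```

```text
0.025 [[242.0, 276.0], [242.0, 248.0], [311.0, 276.0], [312.0, 248.0], [375.0, 276.0], [377.0, 248.0]]
0 [[237.0, 300.0], [236.0, 268.0], [317.0, 300.0], [318.0, 268.0], [390.0, 300.0], [393.0, 268.0]]
-0.03 [[228.0, 340.0], [227.0, 302.0], [326.0, 340.0], [328.0, 302.0], [417.0, 340.0], [422.0, 302.0]]
-0.059 [[215.0, 403.0], [213.0, 355.0], [341.0, 403.0], [344.0, 355.0], [459.0, 403.0], [466.0, 355.0]]
-0.08 [[199.0, 476.0], [196.0, 419.0], [359.0, 476.0], [364.0, 419.0], [508.0, 476.0], [519.0, 419.0]]
axis img check [array([336.,   9.])] [325.2 217.7] [541.6  15.8] [123.6  15.3]
[[ 0.   -0.97 -0.24]
 [ 1.    0.    0.  ]
 [-0.   -0.24  0.97]]
```

The wrist view agrees with the calibration. Arm ends sit at (327,217), (541,17) and (126,17), against predicted (325,218), (542,16) and (124,15). The fingertips show at (245–312, 250) and match the ±17.5 mm closed width. Next I descend beside the disc's arm.

apply_moves([
  [0.7,0,3],
  [0,0,4.5],
  [0,0,4.5],
  [0,0,3.5],
  [0,0,1.7],
  [0,0,0],
  [0,0,0],
], twist=[0,0,0,0,0,0,0])

```text
t: 2.95
tool_pos: [0.4447, -0.0158, 0.0733]
orientation: [3.086, 0.583, 0.004]
force: [0.6, -0.5, 0.7]
opening: 0.0009
gripper_force: 0.0
```

```bash
python3 - <<'E'
from h import *
togo(arm(201.4,.146,.0245,.071),21.4)
E
```

```text
t 2.95 pos [ 0.4447 -0.0158  0.0733] yaw 21.4 twist first -0.0 then cm [-0.09  2.13  0.23] F [ 0.62 -0.52  0.69]
```

apply_moves([
  [0,0.4,0.05],
  [0,0.4,0.05],
  [0,0.4,0.05],
  [0,0.3,0],
  [0,0.3,0],
  [0,0.3,0],
  [-0.05,0.37,0],
  [-0.05,0.37,0],
], twist=[0,0,0,0,0,0,-0.025,-0.025])

```text
t: 3.95
tool_pos: [0.453, -0.0422, 0.0701]
orientation: [-3.07, -0.664, 0.001]
force: [0.6, 0.6, 0.3]
opening: 0.0005
gripper_force: 0.4
```

apply_moves([
  [-0.1,0.73,0],
  [-0.1,0.73,0],
  [-0.1,0.73,0],
  [-0.1,0.73,0],
  [0,0,0],
], twist=[-0.05,-0.05,-0.05,-0.05,0])

```text
t: 4.58
tool_pos: [0.4637, -0.07, 0.0701]
orientation: [2.99, 0.964, 0.0]
force: [-1.1, -0.2, -0.5]
opening: 0.0006
gripper_force: 0.0
```

```bash
cat >> h.py <<'E'
def where(tag):
    s=robot.read_state();R=Ro.from_rotvec(s['orientation']).as_matrix();d=R[:2,:2].T@(AX-np.array(s['tool_pos'])[:2])
    print('t',round(s['t'],2),'pos',np.round(s['tool_pos'],4),'axis in tool x,y',d.round(4),'yaw',np.degrees(np.arctan2(R[1,0],R[0,0])).round(2),'F',np.round(s['force'],1))
    A=snap('scene',tag);B=snap('side',tag);o=[]
    for c in(A,B):
        m=cv2.inRange(cv2.cvtColor(c['frame'],cv2.COLOR_RGB2HSV),(3,150,60),(20,255,255))
        N,l,st,ce=cv2.connectedComponentsWithStats(m)
        for i in range(1,N):
            if st[i,4]>20:
                for z in(.081,.087,.109):
                    g=onz(c,*ce[i],z)[:2]-AX
                    if abs(np.hypot(*g)-.1)<.02: print('scene' if c is A else 'side',st[i].tolist(),z,np.hypot(*g).round(3),np.degrees(np.arctan2(g[1],g[0])).round(1))
E
python3 -c "
from h import *
where('2')"
```

```text
t 4.58 pos [ 0.4637 -0.07    0.0701] axis in tool x,y [0.1455 0.0252] yaw 35.73 F [-1.1 -0.2 -0.5]
scene [273, 197, 11, 10, 90] 0.081 0.097 -145.2
scene [273, 197, 11, 10, 90] 0.087 0.093 -145.4
scene [223, 226, 11, 10, 93] 0.081 0.106 -64.7
scene [223, 226, 11, 10, 93] 0.087 0.104 -62.6
scene [223, 226, 11, 10, 93] 0.109 0.1 -54.6
scene [317, 234, 11, 12, 115] 0.081 0.1 124.2
scene [317, 234, 11, 12, 115] 0.087 0.099 122.0
scene [317, 234, 11, 12, 115] 0.109 0.1 113.9
side [233, 180, 6, 12, 61] 0.087 0.111 -57.0
side [278, 200, 8, 3, 21] 0.081 0.099 -149.1
side [278, 200, 8, 3, 21] 0.087 0.097 -155.5
side [278, 200, 8, 3, 21] 0.109 0.1 -179.4
side [250, 222, 9, 7, 50] 0.081 0.1 125.0
side [250, 222, 9, 7, 50] 0.087 0.109 123.8
```

The wheel follows the finger: the disc arm is now at about 215° and the cylinder at about -54.5°. About 81° of turn is left.

apply_moves([
  [-0.1,0.73,0],
  [-0.1,0.73,0],
  [-0.1,0.73,0],
  [-0.1,0.73,0],
  [-0.1,0.73,0],
  [-0.1,0.73,0],
  [-0.1,0.73,0],
  [-0.1,0.73,0],
], twist=[-0.05,-0.05,-0.05,-0.05,-0.05,-0.05,-0.05,-0.05])

```text
t: 5.68
tool_pos: [0.4993, -0.1155, 0.0699]
orientation: [-2.737, -1.54, 0.001]
force: [-1.5, 0.2, 1.2]
opening: 0.0005
gripper_force: 0.5
```

apply_moves([
  [-0.1,0.73,0],
  [-0.1,0.73,0],
  [-0.1,0.73,0],
  [-0.1,0.73,0],
  [-0.1,0.73,0],
  [-0.1,0.73,0],
  [-0.1,0.73,0],
  [-0.1,0.73,0],
], twist=[-0.05,-0.05,-0.05,-0.05,-0.05,-0.05,-0.05,-0.05])

```text
t: 6.68
tool_pos: [0.5505, -0.1441, 0.0699]
orientation: [-2.377, -2.053, 0.001]
force: [-1.0, -0.8, -0.4]
opening: 0.0005
gripper_force: 0.5
```

```bash
python3 -c "
from h import *
where('3')"
```

```text
t 6.67 pos [ 0.5505 -0.1441  0.0699] axis in tool x,y [0.1438 0.0253] yaw 81.64 F [-1.  -0.8 -0.4]
scene [302, 205, 14, 14, 102] 0.081 0.1 171.2
scene [302, 205, 14, 14, 102] 0.087 0.097 169.5
scene [302, 205, 14, 14, 102] 0.109 0.086 162.2
scene [240, 207, 11, 11, 99] 0.081 0.099 -98.7
scene [240, 207, 11, 11, 99] 0.087 0.095 -97.2
scene [240, 207, 11, 11, 99] 0.109 0.083 -90.6
scene [233, 255, 12, 11, 100] 0.081 0.094 -18.0
scene [233, 255, 12, 11, 100] 0.087 0.095 -16.0
scene [233, 255, 12, 11, 100] 0.109 0.101 -9.3
side [208, 188, 8, 13, 82] 0.081 0.115 -19.0
side [208, 188, 8, 13, 82] 0.087 0.107 -14.6
side [208, 188, 8, 13, 82] 0.109 0.084 8.0
side [275, 210, 9, 8, 50] 0.081 0.101 172.0
side [275, 210, 9, 8, 50] 0.087 0.106 166.9
```

apply_moves([
  [-0.1,0.73,0],
  [-0.1,0.73,0],
  [-0.1,0.73,0],
  [-0.1,0.73,0],
  [-0.1,0.73,0],
  [-0.1,0.73,0],
], twist=[-0.05,-0.05,-0.05,-0.05,-0.05,-0.05])

```text
t: 7.52
tool_pos: [0.5939, -0.151, 0.0699]
orientation: [-2.045, -2.384, 0.001]
force: [-0.7, -0.4, 0.4]
opening: 0.0007
gripper_force: 0.5
```

apply_moves([
  [-0.1,0.73,0],
  [-0.1,0.73,0],
  [-0.1,0.73,0],
  [-0.1,0.73,0],
  [-0.05,0.36,0],
  [0,0,0],
], twist=[-0.05,-0.05,-0.05,-0.05,-0.025,0])

```text
t: 8.28
tool_pos: [0.6271, -0.1474, 0.0701]
orientation: [-1.766, -2.598, -0.0]
force: [-0.6, -0.5, -0.3]
opening: 0.0008
gripper_force: 0.0
```

```bash
python3 - <<'E'
from h import *
where('4')
k=lambda t,n,x,y,w,h,s:cv2.resize(load(n,t)['frame'][y:y+h,x:x+w,::-1],None,fx=s,fy=s,interpolation=cv2.INTER_CUBIC)
cv2.imwrite('pics/c4.png',np.vstack([k('4','scene',195,175,160,100,4),k('4','side',160,155,160,50,4)]))
E
```

```text
t 8.28 pos [ 0.6271 -0.1474  0.0701] axis in tool x,y [0.1432 0.0238] yaw 111.61 F [-0.6 -0.5 -0.3]
scene [283, 196, 11, 13, 106] 0.081 0.099 -158.5
scene [283, 196, 11, 13, 106] 0.087 0.095 -159.3
scene [226, 224, 12, 11, 106] 0.081 0.099 -67.5
scene [226, 224, 12, 11, 106] 0.087 0.098 -65.4
scene [226, 224, 12, 11, 106] 0.109 0.093 -56.9
side [201, 197, 8, 13, 90] 0.081 0.105 8.8
side [201, 197, 8, 13, 90] 0.087 0.101 14.8
side [201, 197, 8, 13, 90] 0.109 0.1 38.5
side [280, 201, 7, 6, 39] 0.081 0.101 -156.9
side [280, 201, 7, 6, 39] 0.087 0.1 -163.1
side [280, 201, 7, 6, 39] 0.109 0.107 174.8
```

View pics/c4.png

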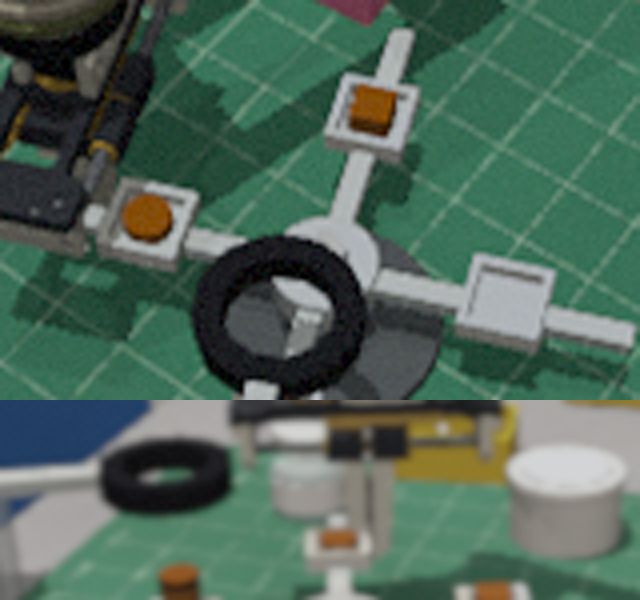

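The crop shows the disc nest at (148,215) near the finger, the block at (372,107) toward the robot, the empty arm's end at (632,333) and the block arm's end at (401,32). The cylinder is partly hidden under the ring. I'll compute the wheel angle from the bare arm ends.

```bash
python3 - <<'E'
from h import *
A=load('scene','4');B=load('side','4')
ang=lambda p:(np.hypot(*(p[:2]-AX)).round(4),np.degrees(np.arctan2(*(p[:2]-AX)[::-1])).round(1))
S=lambda x,y:((x+.5)/4-.5+195,(y+.5)/4-.5+175)
print('empty end',ang(onz(A,*S(633,333),.068)),'block end',ang(onz(A,*S(402,31),.068)))
# empty nest rim centre from its corners (z=.078), block nest corners
for n,q in(('empty nest',((473,252),(556,268),(538,338),(456,316))),('block nest',((342,73),(419,82),(401,150),(325,134)))):
    print(n,ang(np.mean([onz(A,*S(*p),.078) for p in q],0)))
print('cyl top side',ang(onz(B,(180+.5)/4-.5+160,(573-400+.5)/4-.5+155,.109)), onz(B,(180+.5)/4-.5+160,(573-400+.5)/4-.5+155,.109))
# full bright-pixel arm centreline fit of empty arm beyond nest
E
```

```text
empty end (np.float64(0.1681), np.float64(111.8)) block end (np.float64(0.1675), np.float64(-158.2))
empty nest (np.float64(0.0988), np.float64(112.6))
block nest (np.float64(0.1009), np.float64(-157.9))
cyl top side (np.float64(0.0978), np.float64(22.6)) [0.68679328 0.0320043  0.109     ]
```

apply_moves([
  [-0.06,0.43,0],
  [-0.06,0.43,0],
  [-0.06,0.4,0],
  [0,0,0],
], twist=[-0.03,-0.03,-0.027,0])

```text
t: 8.88
tool_pos: [0.6399, -0.1442, 0.0702]
orientation: [1.649, 2.674, 0.0]
force: [0.3, -0.1, 0.1]
opening: 0.0006
gripper_force: 0.0
```

```bash
python3 - <<'E'
from h import *
where('5')
k=lambda t,n,x,y,w,h,s:cv2.resize(load(n,t)['frame'][y:y+h,x:x+w,::-1],None,fx=s,fy=s,interpolation=cv2.INTER_CUBIC)
cv2.imwrite('pics/c5.png',np.vstack([k('5','scene',195,175,160,85,5),k('5','side',160,188,160,35,5)]))
E
```

```text
t 8.88 pos [ 0.6399 -0.1442  0.0702] axis in tool x,y [0.1434 0.0235] yaw 116.69 F [ 0.3 -0.1  0.1]
scene [279, 196, 11, 12, 105] 0.081 0.099 -153.3
scene [279, 196, 11, 12, 105] 0.087 0.095 -153.8
scene [225, 227, 12, 12, 108] 0.081 0.1 -62.2
scene [225, 227, 12, 12, 108] 0.087 0.098 -60.0
scene [225, 227, 12, 12, 108] 0.109 0.094 -51.5
scene [264, 274, 8, 5, 27] 0.081 0.093 26.6
scene [264, 274, 8, 5, 27] 0.087 0.096 27.2
scene [264, 274, 8, 5, 27] 0.109 0.108 28.9
side [200, 198, 9, 14, 94] 0.081 0.103 13.9
side [200, 198, 9, 14, 94] 0.087 0.1 20.1
side [200, 198, 9, 14, 94] 0.109 0.102 43.3
side [279, 199, 8, 6, 41] 0.081 0.101 -151.6
side [279, 199, 8, 6, 41] 0.087 0.099 -157.8
side [279, 199, 8, 6, 41] 0.109 0.103 179.1
```

View pics/c5.png

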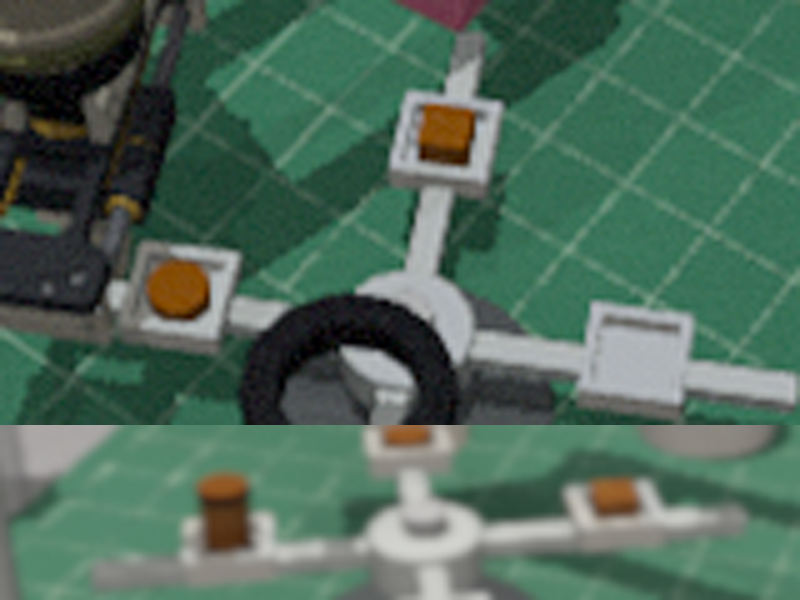

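```bash
python3 - <<'E'
from h import *
A=load('scene','5');B=load('side','5')
ang=lambda p:(np.hypot(*(p[:2]-AX)).round(4),np.degrees(np.arctan2(*(p[:2]-AX)[::-1])).round(1))
S=lambda x,y:((x+.5)/5-.5+195,(y+.5)/5-.5+175)
D=lambda x,y:((x+.5)/5-.5+160,(y-425+.5)/5-.5+188)
print('empty end',ang(onz(A,*S(795,386),.068)),'block end',ang(onz(A,*S(470,36),.068)),ang(onz(B,*D(744,516),.068)),'cyl-arm end',ang(onz(B,*D(95,570),.068)))
for n,q in(('empty nest',((592,302),(694,316),(684,403),(580,376))),('block nest',((408,90),(504,102),(488,186),(390,172)))):
    print(n,ang(np.mean([onz(A,*S(*p),.078) for p in q],0)))
p=onz(B,*D(223,489),.109);print('cyl top side',ang(p),p)
E
```

```text
empty end (np.float64(0.1676), np.float64(116.9)) block end (np.float64(0.1662), np.float64(-153.0)) (np.float64(0.1692), np.float64(-155.9)) cyl-arm end (np.float64(0.1666), np.float64(28.2))
empty nest (np.float64(0.0996), np.float64(117.9))
block nest (np.float64(0.0993), np.float64(-153.5))
cyl top side (np.float64(0.0989), np.float64(30.4)) [0.68181243 0.04455977 0.109     ]
```

The wheel sits at 27° and the cylinder at about (0.682, 0.045), within roughly 6 mm of the lamp point (0.685, 0.040). I'll back off, then rise.

apply_moves([
  [0,-0.5,0],
  [0,-0.8,0],
  [0,-1.2,0],
  [0,0,-5],
  [0,0,-6],
  [0,0,-6],
  [0,0,0],
], twist=[0,0,0,0,0,0,0])

```text
t: 9.85
tool_pos: [0.6195, -0.157, 0.248]
orientation: [1.644, 2.663, 0.004]
force: [0.2, -0.6, -0.1]
opening: 0.0003
gripper_force: 0.0
```

```bash
python3 - <<'E'
from h import *
togo([.482,.333,.2402])
where('6')
E
```

```text
t 9.85 pos [ 0.6195 -0.157   0.248 ] yaw 116.6 twist first 0.0 then cm [49.98  9.66  0.43] F [ 0.25 -0.58 -0.06]
t 9.85 pos [ 0.6195 -0.157   0.248 ] axis in tool x,y [0.1458 0.0473] yaw 116.62 F [ 0.2 -0.6 -0.1]
scene [279, 196, 11, 12, 105] 0.081 0.099 -153.3
scene [279, 196, 11, 12, 105] 0.087 0.095 -153.9
scene [225, 227, 12, 12, 109] 0.081 0.099 -62.2
scene [225, 227, 12, 12, 109] 0.087 0.098 -60.0
scene [225, 227, 12, 12, 109] 0.109 0.094 -51.5
scene [264, 274, 8, 5, 26] 0.081 0.093 26.5
scene [264, 274, 8, 5, 26] 0.087 0.096 27.0
scene [264, 274, 8, 5, 26] 0.109 0.108 28.7
side [200, 198, 9, 14, 89] 0.081 0.103 14.2
side [200, 198, 9, 14, 89] 0.087 0.1 20.4
side [200, 198, 9, 14, 89] 0.109 0.103 43.6
side [279, 199, 8, 6, 41] 0.081 0.101 -151.6
side [279, 199, 8, 6, 41] 0.087 0.099 -157.8
side [279, 199, 8, 6, 41] 0.109 0.103 179.1
```

The wheel didn't move when I withdrew. Next I travel above the lamp's height to the grey box's button.

apply_moves([
  [5,0.97,0],
  [5,0.97,0],
  [5,0.97,0],
  [5,0.97,0],
  [5,0.97,0],
  [5,0.97,0],
  [5,0.97,0],
  [5,0.97,0],
], twist=[0,0,0,0,0,0,0,0])

```text
t: 10.95
tool_pos: [0.5051, 0.2375, 0.2375]
orientation: [-1.649, -2.671, 0.005]
force: [1.0, -0.7, 0.5]
opening: 0.0008
gripper_force: 0.0
```

```bash
python3 - <<'E'
from h import *
togo([.482,.333,.2402]);c=snap('wrist','7');print(proj(c,[.482,.333,.066]))
E
```

```text
t 10.95 pos [0.5051 0.2375 0.2375] yaw 116.6 twist first 0.0 then cm [ 9.57  2.21 -0.27] F [ 0.96 -0.71  0.52]
[301.96810109  90.92134671]
```

View pics/wrist_7.png

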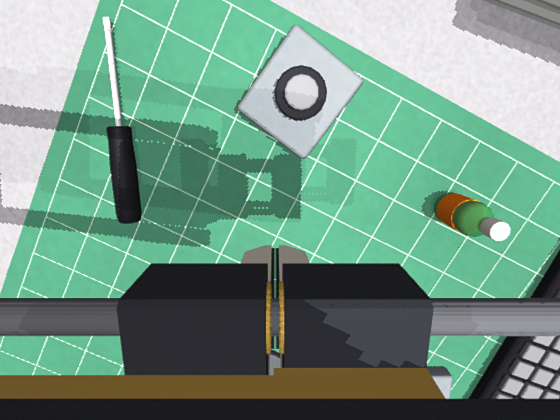

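The wrist view shows the grey box with its cap at (302,92), against a predicted (302,91). The fingertips are at (275,250).

apply_moves([
  [4.8,1.1,0],
  [4.8,1.1,0],
  [0,0,4],
  [0,0,4],
  [0,0,3.5],
  [0,0,1.6],
  [0,0,0],
  [0,0,0],
], twist=[0,0,0,0,0,0,0,0])

```text
t: 12.0
tool_pos: [0.4845, 0.3327, 0.1106]
orientation: [1.65, 2.673, 0.003]
force: [-0.4, 0.7, 0.9]
opening: 0.0008
gripper_force: 0.0
```

```bash
python3 -c "
from h import *
togo([.482,.333,.091])"
```

```text
t 12.0 pos [0.4845 0.3327 0.1106] yaw 116.6 twist first 0.0 then cm [ 0.14 -0.21  1.96] F [-0.39  0.7   0.93]
```

Next I come down to about 2 mm above the cap, then press in small steps.

apply_moves([
  [0.1,-0.2,0.8],
  [0,0,0.8],
  [0,0,0.2],
  [0,0,0.2],
  [0,0,0.2],
  [0,0,0],
], twist=[0,0,0,0,0,0])

```text
t: 12.75
tool_pos: [0.4813, 0.3324, 0.0872]
orientation: [-1.65, -2.673, 0.0]
force: [-2.5, -0.9, 3.5]
opening: 0.0007
gripper_force: 1.7
```

apply_moves([
  [0,0,0.2],
  [0,0,0.1],
  [0,0,0],
], twist=[0,0,0])

```text
t: 13.12
tool_pos: [0.4816, 0.3326, 0.086]
orientation: [1.65, 2.673, 0.001]
force: [-8.0, -4.8, 16.9]
opening: 0.0005
gripper_force: 8.6
```

Force has risen to 17 N, so it has bottomed out. I'll release in steps to check the travel from the force against height.

apply_moves([
  [0,0,-0.3],
  [0,0,0],
], twist=[0,0])

```text
t: 13.38
tool_pos: [0.4817, 0.3327, 0.0875]
orientation: [1.65, 2.673, 0.001]
force: [-1.0, 0.4, 4.3]
opening: 0.0004
gripper_force: 1.6
```

apply_moves([
  [0,0,-0.2],
  [0,0,0],
], twist=[0,0])

```text
t: 13.62
tool_pos: [0.4817, 0.3326, 0.0893]
orientation: [1.65, 2.673, 0.001]
force: [0.6, 0.2, 2.5]
opening: 0.0003
gripper_force: 1.2
```

apply_moves([
  [0,0,-0.2],
  [0,0,0],
], twist=[0,0])

```text
t: 13.88
tool_pos: [0.4815, 0.3325, 0.0912]
orientation: [1.65, 2.673, 0.0]
force: [1.9, 0.4, 0.9]
opening: 0.0004
gripper_force: 0.8
```

apply_moves([
  [0,0,-0.3],
  [0,0,0],
], twist=[0,0])

```text
t: 14.12
tool_pos: [0.4812, 0.3323, 0.0941]
orientation: [-1.65, -2.673, 0.001]
force: [0.2, 0.3, 0.7]
opening: 0.0006
gripper_force: 0.0
```

The force climbs like a spring from about z = 0.092 to about 4 N near 0.0875, then hits a hard stop. That is a full 6 mm press. I'll retreat and check the cylinder.

apply_moves([
  [0,0,-3],
  [0,0,-5],
  [0,0,-5],
  [0,0,0],
  [0,0,0],
], twist=[0,0,0,0,0])

```text
t: 14.75
tool_pos: [0.4811, 0.3323, 0.2234]
orientation: [-1.65, -2.673, 0.001]
force: [-0.7, 0.6, -0.3]
opening: 0.0009
gripper_force: 0.0
```

```bash
python3 - <<'E'
from h import *
where('8')
E
```

```text
t 14.75 pos [0.4811 0.3323 0.2234] axis in tool x,y [-0.3537 -0.0483] yaw 116.64 F [-0.7  0.6 -0.3]
scene [279, 196, 11, 12, 94] 0.081 0.101 -153.3
scene [279, 196, 11, 12, 94] 0.087 0.096 -153.8
scene [279, 196, 11, 12, 94] 0.109 0.08 -156.2
scene [225, 227, 12, 11, 105] 0.081 0.1 -62.5
scene [225, 227, 12, 11, 105] 0.087 0.098 -60.3
scene [225, 227, 12, 11, 105] 0.109 0.094 -51.8
scene [264, 274, 8, 5, 26] 0.081 0.093 26.5
scene [264, 274, 8, 5, 26] 0.087 0.096 27.0
scene [264, 274, 8, 5, 26] 0.109 0.108 28.7
side [200, 198, 9, 5, 31] 0.081 0.112 1.5
side [200, 198, 9, 5, 31] 0.087 0.107 6.9
side [200, 198, 9, 5, 31] 0.109 0.099 30.0
```

The cylinder hasn't moved, and in the side view its top is at 30° and 99 mm radius, about 5 mm from centre. I'm handing in.

```bash
python3 -c "
from plant import robot
print(robot.close_job())"
```

```text
the job is handed in; nothing more can be done
None
```

I turned the wheel until the cylinder stood under the ring lamp (about 5 mm off centre by camera), then pressed the grey box's button fully and released it; the job is handed in at about 15 s, and no verdict came back.

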